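# Slide a module under the sprung cover of a test fixture

### The job

Load the blue module into the test fixture: swing the sprung clear cover up by its orange lift bar with the side of one fingertip, and while that finger keeps it up, push the module under it with the other fingertip until it is fully home against the black contact block. Only then let the cover close behind it and take the hand away. Do not grasp or lift anything, and leave the jar, screwdriver and meter alone.

Things in the scene. Friction and masses are not known exactly. Their poses are not given: they have to be found in the camera images.
- fixture: Fixed test fixture on a grey base plate 8 mm thick, spanning x -170 to 95, y -45 to 51 mm. Origin on the table below the robot-side face of the cover's lip, midway between the rails; +x is the way the module is pushed in, y left, z up. In front of the bay (x below 0) nothing is higher than 14 mm above the table except the lift bar and the module.
- bay_stop (a point): Centre of the face of the black contact block that ends the bay, at fixture x = 63, y = 0, 21 mm above the table (block top 34 mm). Two straight rails, 48 mm apart inside, 6 mm thick, guide the module all the way: tops 14 mm above the table in front of the bay (x -167 to -2), walls with tops at 34 mm within it (x 2 to 63).
- cover (a joint): Angle of the spring-closed cover, rad: 0 shut (flat over the bay), up to a stop at 1.4. The hinge runs along fixture x at y = 36 mm, 26 mm above the table; the right-hand edge swings up and to the left. It shuts by itself when let go; holding it open takes about 4 to 7 N sideways at the lift bar. From 0.75 the module passes freely beneath; 1.1 is a good opening.
- lip_hinge (a point): Frame of the moving cover, turning with it. Origin on the hinge line at the lip's robot-side face; axes parallel to the fixture's when shut. Clear plate, orange edges, x 0 to 64, y -66 to -4 mm, 4 mm thick, 40 mm above the table when shut. An orange lip 4 mm thick (x 0 to 4) hangs from its near end to 25 mm above the table and bars the way in. The free edge rises to about 95 mm when open.
- lift_bar_end (a point): Robot-side end of the lift bar's axis, on the moving cover. The bar is an orange rod 10 mm thick along x, from cover x = -165 to 58 mm, at y = -8, z = 24 in the cover frame: shut, at fixture y = 28, 50 mm above the table; at 1.1 rad at y = 54, 44 mm up (there 1 mm more is about 0.06 rad). Push it left (+y) from its right side to open; a finger can slide along it while holding.
- module: Loose blue module, 0.15 to 0.31 kg, on the base plate between the rails, in front of the lip, pointing along fixture x. Origin at the middle of the lower edge of its far, leading face (8 mm above the table); x ahead, z up. Blue box 55 x 44 x 24 mm high (x -55 to 0). Fully home its origin is at fixture x = 63 mm; the lip then drops behind the blue box with 4 mm to spare.
- push_plate (a point): Centre of the robot-side face of the module's white push plate (36 mm wide, 24 mm high, 5 mm thick), at module x = -105 mm, 20 mm above the table. An aluminium tongue 30 mm wide and 10 mm high joins it to the blue box. When the module is home, the plate stays outside the cover, at fixture x = -42 mm.
- jar: Bystander: closed jar of 26 mm radius, 75 mm high, red cap. Origin at the centre of its underside.
- screwdriver: Bystander: green-handled screwdriver 170 mm long, lying down. Origin under its middle.
- meter: Bystander: grey hand-held meter 115 x 62 x 30 mm, lying flat. Origin at the centre of its underside.
Things that resemble listed ones, but are neither listed nor needed, are in the scene too. What is shaped like the module but red is not meant.

How it is judged (in metres and radians):
On the way, in this order (a step that is already met when the one before it is completed fails the run):
1. a finger holds the cover up (beyond 0.75 rad) with the module still in front of the lip (value of joint cover above 0.75 rad and contact force between the fingers and cover above 0.2 N and x of module in the frame of fixture below 0 m), for 0.1 s.
2. the module is pushed half-way in by a finger while a finger holds the cover up (value of joint cover above 0.6 rad and contact force between the fingers and cover above 0.2 N and x of module in the frame of fixture above 0.03 m and contact force between the fingers and module above 0.05 N).
3. the module is home (within 3 mm) while a finger still holds the cover up (value of joint cover above 0.5 rad and contact force between the fingers and cover above 0.2 N and x of module in the frame of fixture above 0.06 m).
At the end, for the whole second after the job is handed in: The module lies flat in the bay within 3.5 mm of the contact block, at rest, and the cover is shut (below 0.08 rad) (x of module in the frame of fixture above 0.0595 m and value of joint cover below 0.08 rad and linear speed of module below 0.01 m/s and angle between module's own z axis and vertical below 0.06 rad and height (world z) of module below 0.011 m and angle between the x axis of module and the x axis of fixture, either way round below 0.1 rad); the robot touches nothing.
It fails at once if the cover comes down (below 0.5 rad) while the module is under it but not yet home (value of joint cover below 0.5 rad and x of module in the frame of fixture between 0.008 and 0.059 m).
It fails at once if the module is lifted (8 mm) or tipped (0.2 rad) (height (world z) of module above 0.016 m or angle between module's own z axis and vertical above 0.2 rad).
It fails at once if a bystander is disturbed (moved 15 mm) (distance of any of jar, screwdriver, meter from where it was at the start of the episode above 0.015 m).
It also fails if it takes over 42 s, if anything falls off the work surface, if the arm or the gripper's body presses on something with over 40 N, if the wrist force passes 120 N, or if a joint passes its speed limit or range.

### The arm

A 6-joint arm with a two-finger parallel gripper is mounted at the origin on the work surface. World frame = base frame: x ahead of the robot, y to its left, z up, the work surface at z = 0. Lengths are in mm, angles in rad, forces in N, time in s.
With the tool pointing down it reaches from about 275 to 750 mm from the base axis. Payload 10.2 kg.
Tool frame: the origin (TCP) lies at the very end of the fingers, on their centre line; the grasp point (between the pads) lies 19 mm behind it; z points along the fingers, x is the direction in which the jaws open and shut, and the axes are right-handed (so a half turn about z gives the same grasp; the last joint's range is limited). The gripper opens to 85 mm and grips with 20 to 120 N. Pads are 22 mm wide; open, the fingers measure 114 mm over their backs; the gripper's body (76 mm by 85 mm) begins 54 mm behind the grasp point. The pads swing forward as they close: fully open they stand 13 mm farther back than shut.
Start: joints at [1.109, 0.313, 1.498, -0, 1.331, -0.223], TCP at [124.194, 510.105, 231.294] pointing down, gripper open.
Joint ranges: [-2.94, 2.94], [-0.97, 2.17], [0.19, 2.56], [-1.23, 4.37], [0.02, 3.11], [-2.88, 2.88]. Speed limits (rad/s): [2.39, 2.39, 3.01, 3.14, 3.14, 3.14].

### API

Orientations are given as a unit quaternion [w, x, y, z].
In Python, from rig import ctrl, cams gives the robot as it stands.
- The arm moves only by the tool play_rows, never from a script. Its argument "steps" is a list of rows, each a list of 2 entries, a list of its own where there are three numbers: the shift along the tool's x, y, z normalised to -1 to 1, where 1 is 0.75 m, then the turn, a rotation vector about the tool's x, y, z normalised to -1 to 1, where 1 is 45 degrees. A call has 1 to 20 rows; each row shifts and turns the commanded pose from where the row before left it, along the tool's axes as they then stand; what a row does not reach is not made up. A row lasts 1/10 s, in which the tool goes at most 50 mm and 8.59 degrees, less where a joint would pass 70% of its speed; a pose out of reach is approached as far as the arm can. A call with a number of a shift or a turn outside -1 to 1 is refused whole. A call with a gripper value outside its range is refused whole. "grip" is the closure, from 0 (fully open) to 1 (shut), set as the call begins (left out, the last holds). The fingers move at their own pace and stop on an object; "squeeze" is the grip in N (left out, the last holds). Time passes only in rows, so rows that do not move let the fingers close. It gives the time, the measured TCP pose, the force and the opening at its end, in the units of the state.
- ctrl.sense(): the state, without advancing time (a new reading comes with each control period).
- cams.capture(name): name is "scene" or "side" or "wrist"; returns the picture (480x640x3 uint8, red, green, blue); there is no depth.
- cams.camera_info(name): a dict with "fx", "fy", "cx", "cy" (pixels), "xyz" and "attitude" of the camera in the world. Camera axes: x right, y up, looking along -z (the intrinsics and any distortion apply to the point x, -y, -z); pixel columns grow to the right and rows downward; lengths in mm; the calibration is good to about 2 mm. A picture is of the moment at which its call begins: read the wrist's pose just before it. camera_info takes no time and is no camera call; for the wrist camera it gives the pose at the moment of the call.
- ctrl.finish_job(): hands the job in, once; it reports no verdict.
Trained networks look in the newest picture that a camera, given by its name, has taken for a name from the list of things; names that differ only in an ending like _2 or _b are one class to them, and where a whole thing is asked for, a point or a joint stands for the part that bears it (a point fixed in the world has none). Each returns a list of dicts, best first, with "p" (0 to 1); they miss things now and then, are a little off and sometimes report something else, mostly with a low value. They report only what shows in the picture. A call takes as long as a camera call. They do not tell look-alikes from the thing itself.
- cams.search_frame(camera, thing): "rect" ([centre column, centre row, width, height] in pixels, round what is visible of it).
- cams.tip_of(camera, thing): "pixel" ([column, row] in pixels: a listed point, or the origin of a listed thing).
The state is a dict: "time_s": time; "joints": joint angles; "dq": joint speeds; "tau": joint torques, N m; "eef_pos": TCP position; "ee_rot": TCP orientation; "force": force on the tool from outside, world axes, zero at the start; "wrist_torque": the same for the moment, N m; "grip_width": opening from 0.0 (shut) to 1.0 (fully open).
Only numpy, scipy, OpenCV 4.12 (cv2) and the standard library are available. Lean on these libraries where they do the work, as an engineer would, in place of code of your own. Each camera call takes 0.05 s, during which the arm holds its last target.

## Working session

There is one attempt and no reset: what is moved stays moved. The work goes in short steps, Python scripts to look and compute and a tool call to move; the robot and the scene stay as the last step left them, time stands still between calls to the robot, and variables do not carry over. Pictures are saved under pics/ and viewed, and the job is handed in when it is done.

Besides the shell and the picture viewer there is one more tool, called by a JSON object that holds its "fn" and its "kwargs". play_rows: Moves the arm, as the interface text tells. Its arguments: {"type":"object","properties":{"steps":{"type":"array"},"grip":{"type":"number"},"squeeze":{"type":"number"}},"required":["steps"]}

```bash
ls; mkdir -p pics
python3 - <<'E'
from rig import ctrl,cams
import cv2
print(ctrl.sense())
for n in ("scene","side","wrist"):
    im=cams.capture(n); cv2.imwrite(f"pics/{n}0.png",im[:,:,::-1]); print(n,cams.camera_info(n))
    for t in ("fixture","bay_stop","lip_hinge","lift_bar_end","module","push_plate"):
        print(t,cams.tip_of(n,t)[:3])
    print(ctrl.sense()["time_s"])
E
```

```text
pics
{'time_s': 0.0, 'joints': array([ 1.10864199e+00,  3.13432632e-01,  1.49844164e+00,  1.74347973e-05,
        1.33097466e+00, -2.23418061e-01]), 'dq': array([ 2.78548472e-03, -8.02830926e-04, -3.87618052e-04, -6.67402308e-04,
        3.52294045e-05,  2.01599621e-03]), 'tau': array([ 1.78320450e-03, -4.12265539e+01, -2.59743440e+01, -1.13710823e-04,
        4.15673640e-03,  2.74675710e-05]), 'eef_pos': array([124.05087212, 509.87441552, 230.74224008]), 'ee_rot': array([ 2.61381706e-04,  7.86281908e-01,  6.17867596e-01, -5.71234782e-04]), 'force': array([0.34946826, 0.3668581 , 0.01447113]), 'wrist_torque': array([ 0.01711038,  0.03221441, -0.01555129]), 'grip_width': 0.9957697343077845}
scene {'fx': 551.0993697579809, 'fy': 551.0993697579809, 'cx': 308.96325650398865, 'cy': 243.75581534608563, 'xyz': array([1616.40060884,  -11.96366808,  771.08168444]), 'attitude': array([0.63407979, 0.33282819, 0.3230712 , 0.61870285])}
fixture [{'pixel': [268.6, 278.1], 'p': 0.71}, {'pixel': [276.9, 238.5], 'p': 0.67}, {'pixel': [262.2, 288.4], 'p': 0.62}]
bay_stop [{'pixel': [262.8, 284.7], 'p'
[... 822 characters left out ...]
e [{'pixel': [346.6, 268.5], 'p': 0.96}]
lift_bar_end [{'pixel': [268.4, 265.4], 'p': 0.84}]
module [{'pixel': [229.2, 281.8], 'p': 0.95}, {'pixel': [230.9, 359.9], 'p': 0.93}, {'pixel': [443.0, 309.7], 'p': 0.76}]
push_plate [{'pixel': [184.0, 293.3], 'p': 0.96}, {'pixel': [262.6, 322.8], 'p': 0.71}, {'pixel': [454.3, 278.8], 'p': 0.67}]
0.7
wrist {'fx': 344.80081760321406, 'fy': 344.80081760321406, 'cx': 324.2642699638927, 'cy': 240.89121921366615, 'xyz': array([ 42.41464624, 529.77163805, 373.82843084]), 'attitude': array([ 0.77601069, -0.12922388, -0.10143392,  0.60894972])}
fixture []
bay_stop []
lip_hinge []
lift_bar_end []
module [{'pixel': [23.0, 457.4], 'p': 0.6}]
push_plate []
1.05
```

View pics/scene0.png

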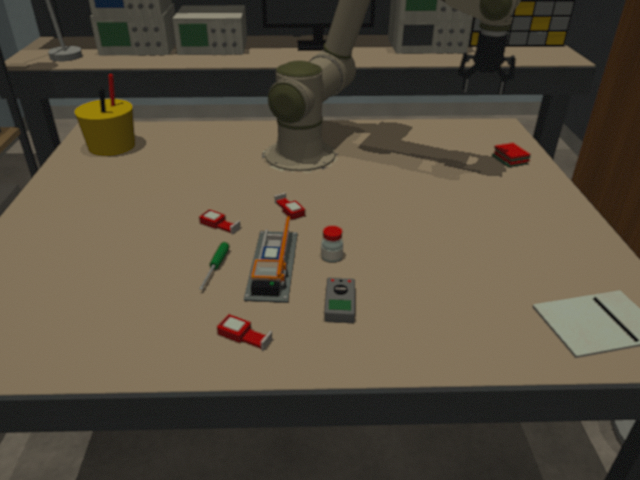

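View pics/side0.png

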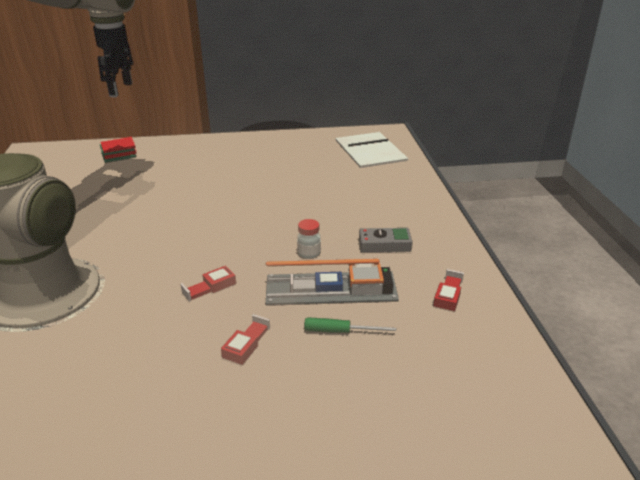

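View pics/wrist0.png

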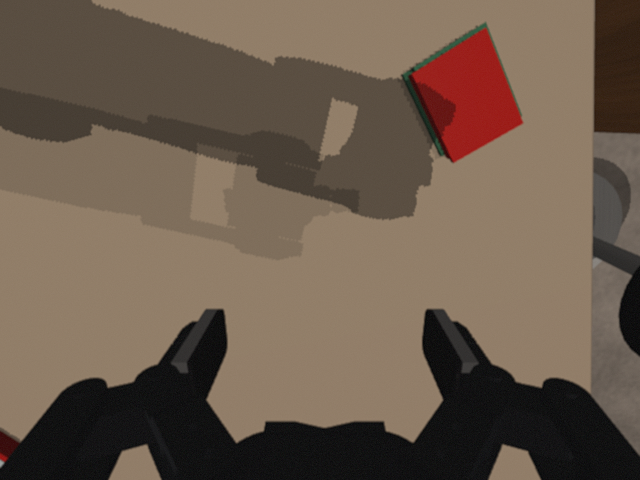

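The scene picture shows the fixture at about (270,265), with the lift bar end at (288,222). In the side picture it is at about (332,283), with the blue module at (328,282).

Look-alikes, all red modules:
- Scene picture: (218,220), (291,206), (243,330).
- Side picture: (246,338), (210,280), (448,291).

The only blue one is between the fixture's rails, so I choose that. Next I'll estimate the fixture pose and check it in a crop.

```bash
cat > h.py <<'E'
import numpy as np
from scipy.spatial.transform import Rotation as R
from scipy.optimize import least_squares
def rot(q): return R.from_quat([q[1],q[2],q[3],q[0]])
def proj(ci,P):
    p=rot(ci["attitude"]).inv().apply(np.atleast_2d(P)-ci["xyz"])
    return np.c_[ci["cx"]+ci["fx"]*p[:,0]/-p[:,2], ci["cy"]-ci["fy"]*p[:,1]/-p[:,2]]
def ray_z(ci,px,z):
    d=rot(ci["attitude"]).apply([(px[0]-ci["cx"])/ci["fx"],-(px[1]-ci["cy"])/ci["fy"],-1])
    return ci["xyz"]+d*(z-ci["xyz"][2])/d[2]
def f2w(p,P):
    P=np.atleast_2d(P).astype(float); c,s=np.cos(p[2]),np.sin(p[2])
    return np.c_[p[0]+c*P[:,0]-s*P[:,1],p[1]+s*P[:,0]+c*P[:,1],P[:,2]]
PT={"bay_stop":(63,0,21),"lip_hinge":(0,36,26),"lift_bar_end":(-165,28,50)}
def fit(obs,p0=(450,0,0)):
    f=lambda p:np.concatenate([(proj(ci,f2w(p,[P]))[0]-px)*w for ci,P,px,w in obs])
    return least_squares(f,p0,loss="soft_l1",x_scale=[10,10,.1])
E
python3 - <<'E'
from rig import ctrl,cams
from h import *
import cv2
s,c=cams.camera_info("side"),cams.camera_info("scene")
obs=[(s,PT["bay_stop"],(380.1,279),1),(s,PT["lip_hinge"],(346.6,268.5),1),(s,PT["lift_bar_end"],(268.4,265.4),1),
(c,PT["bay_stop"],(262.8,284.7),1),(c,PT["lip_hinge"],(286,267.3),1),(c,PT["lift_bar_end"],(286.6,219.1),1)]
r=fit(obs); print(r.x,r.fun.round(1))
for n,ci in(("side",s),("scene",c)):
    im=cv2.imread(f"pics/{n}0.png")
    pts=proj(ci,f2w(r.x,[(-170,-45,8),(95,-45,8),(95,51,8),(-170,51,8)]))
    k=4; ctr=pts.mean(0); x0,y0=int(ctr[0]-90),int(ctr[1]-70)
    crop=cv2.resize(im[y0:y0+140,x0:x0+180],None,fx=k,fy=k,interpolation=cv2.INTER_CUBIC)
    q=((pts-[x0,y0])*k).astype(int); cv2.polylines(crop,[q],True,(0,255,255),1)
    cv2.imwrite(f"pics/{n}c.png",crop)
    print(n,x0,y0)
    for t in("jar","screwdriver","meter"):
        for d in cams.tip_of(n,t)[:2]: print(t,d,ray_z(ci,d["pixel"],0).round())
E
```

```text
[ 6.25899629e+02 -7.37518580e+01 -5.95164125e-02] [ 0.5  0.8  1.4  0.3 -0.6 -0.6  4.   0.3 -0.6 -1.4 -0.  -1.4]
side 240 216
jar {'pixel': [307.3, 253.5], 'p': 0.83} [554.  69.   0.]
screwdriver {'pixel': [349.0, 332.7], 'p': 0.61} [ 603. -205.    0.]
meter {'pixel': [382.5, 244.0], 'p': 0.75} [729.  85.   0.]
scene 182 195
jar {'pixel': [332.5, 255.9], 'p': 0.93} [556.  73.   0.]
screwdriver {'pixel': [211.7, 271.7], 'p': 0.72} [ 612. -207.    0.]
meter {'pixel': [267.7, 283.8], 'p': 0.57} [659. -77.   0.]
```

View pics/sidec.png

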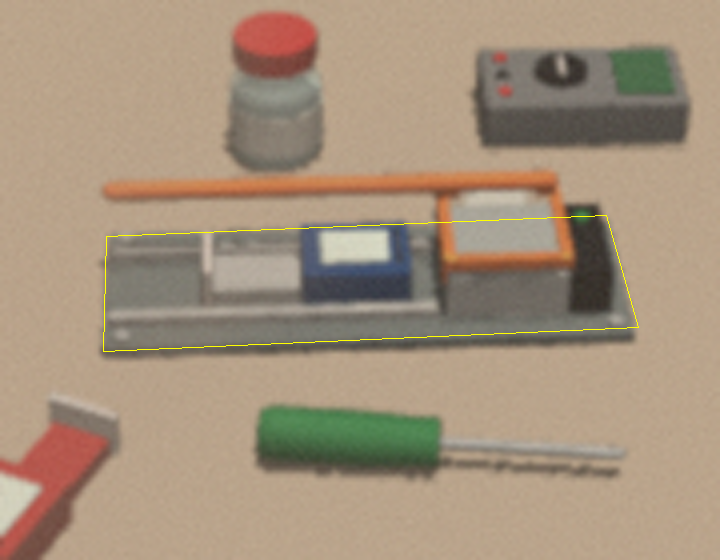

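View pics/scenec.png

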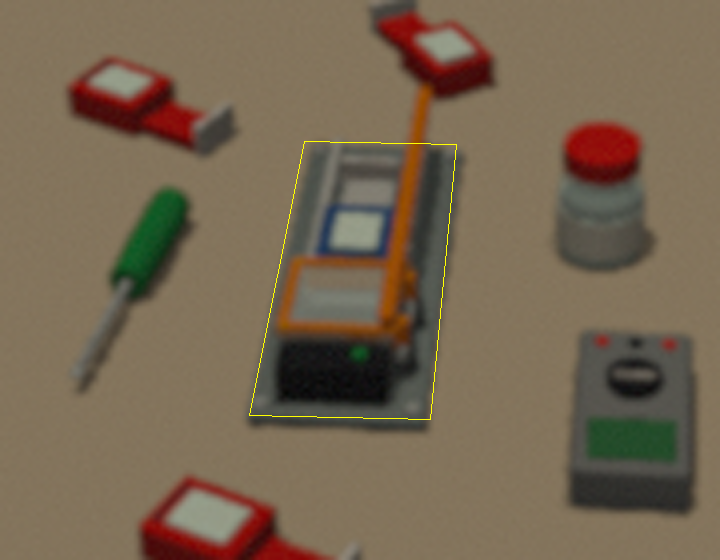

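The crops confirm the target. The blue module sits between the rails with its front about 15 mm before the lip, and its plate at side pixel (292,278). The yellow outline is a few pixels off, so I'll take a closer wrist view. First I'll work out where to put the camera.

```bash
cat >> h.py <<'E'
def go(s,target,yaw):
    """needed shift in tool axes (normalised), and turn about tool z; tool x dir = yaw+90deg"""
    Rt=rot(s["ee_rot"]); Rg=R.from_matrix(np.c_[[-np.sin(yaw),np.cos(yaw),0],[np.cos(yaw),np.sin(yaw),0],[0,0,-1]])
    rv=(Rt.inv()*Rg).as_rotvec(); d=np.array(target)-s["eef_pos"]
    return "now tool-frame mm",Rt.inv().apply(d).round(1),"after-turn mm",Rg.inv().apply(d).round(1),"norm",(Rg.inv().apply(d)/750).round(4),"turn norm",(rv/(np.pi/4)).round(4)
E
python3 - <<'E'
from rig import ctrl,cams
from h import *
s=ctrl.sense(); ci=cams.camera_info("wrist")
print((rot(s["ee_rot"]).inv()*rot(ci["attitude"])).as_matrix().round(3), rot(s["ee_rot"]).inv().apply(ci["xyz"]-s["eef_pos"]))
print(ray_z(ci,(320,150),0),ray_z(ci,(320,240),0))
print(go(s,[520,-68,240],-0.045))
E
```

```text
[[ 1.     0.001  0.   ]
 [ 0.001 -0.946 -0.324]
 [-0.     0.324 -0.946]] [  -0.22763708  -84.09910486 -142.53273153]
[ 67.65584958 518.99610125   0.        ] [164.60370972 494.85058178   0.        ]
('now tool-frame mm', array([-468.1,  521.3,   -8.7]), 'after-turn mm', array([-559.7,  421.4,   -8.7]), 'norm', array([-0.7463,  0.5619, -0.0116]), 'turn norm', array([-0.    ,  0.    , -0.2467]))
```

{"fn": "play_rows", "kwargs": {"steps": [[[0,0,0],[0,0,-0.1234]],[[0,0,0],[0,0,-0.1234]],[[-0.0435,0.0409,0],[0,0,0]],[[-0.0435,0.0409,0],[0,0,0]],[[-0.0435,0.0409,0],[0,0,0]],[[-0.0435,0.0409,0],[0,0,0]],[[-0.0435,0.0409,0],[0,0,0]],[[-0.0435,0.0409,0],[0,0,0]],[[-0.0435,0.0409,0],[0,0,0]],[[-0.0435,0.0409,0],[0,0,0]],[[-0.0435,0.0409,0],[0,0,0]],[[-0.0435,0.0409,0],[0,0,0]],[[-0.0435,0.0409,0],[0,0,0]],[[-0.0435,0.0409,0],[0,0,0]],[[-0.0435,0.0409,0],[0,0,0]],[[-0.0435,0.0409,0],[0,0,0]],[[-0.0435,0.0409,0],[0,0,0]],[[-0.0435,0.0409,0],[0,0,0]],[[-0.0435,0.0409,0],[0,0,0]],[[0,0,0],[0,0,0]]], "grip": 0.67}}

```text
time_s: 3.35
eef_pos: [621.9, -71.5, 229.5]
ee_rot: [-0.0, 0.724, 0.69, -0.001]
force: [-0.2, -0.5, -0.4]
grip_width: 0.334
```

Run:
```python
from rig import ctrl,cams
from h import *
import cv2
s=ctrl.sense();print(s["time_s"],s["eef_pos"],s["ee_rot"],s["grip_width"],s["dq"].round(3))
ci=cams.camera_info("wrist"); im=cams.capture("wrist"); cv2.imwrite("pics/w1.png",im[:,:,::-1])
np.save("w1.npy",ci,allow_pickle=True)
for t in ("bay_stop","lip_hinge","lift_bar_end","module","push_plate"): print(t,cams.tip_of("wrist",t)[:3])
```

```text
3.35 [621.94354837 -71.51504619 229.54911723] [-1.72255836e-04  7.24232047e-01  6.89556118e-01 -5.21653995e-04] 0.33449266512745435 [ 0.062 -0.073  0.107  0.02  -0.006  0.034]
bay_stop [{'pixel': [315.8, 266.7], 'p': 0.88}]
lip_hinge [{'pixel': [354.6, 213.4], 'p': 0.58}, {'pixel': [325.8, 85.4], 'p': 0.54}]
lift_bar_end [{'pixel': [360.5, 20.8], 'p': 0.59}]
module [{'pixel': [318.4, 190.8], 'p': 0.94}]
push_plate [{'pixel': [211.1, 17.7], 'p': 0.92}, {'pixel': [334.5, 377.4], 'p': 0.82}, {'pixel': [325.8, 85.3], 'p': 0.75}]
```

View pics/w1.png

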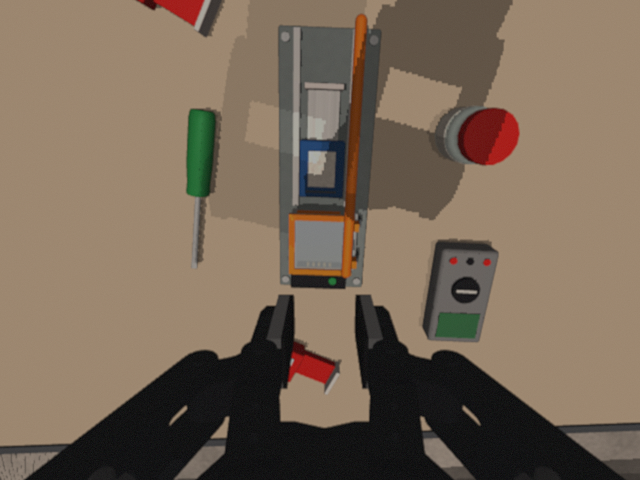

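The wrist picture shows the whole fixture: plate corners near (279,27), (380,28), (363,288) and (280,286), the bar end near (361,17), the push plate at (325,86) and the blue box's front edge near row 197. I'll refine these on a zoom.

Run:
```python
from h import *
import cv2
ci=np.load("w1.npy",allow_pickle=True).item()
obs=[(ci,P,px,1) for P,px in [((-170,-45,8),(279,27)),((-170,51,8),(380,28)),((95,51,8),(363,288)),((95,-45,8),(280,286)),((63,0,21),(315.8,266.7)),((-165,28,50),(360.5,20))]]
r=fit(obs,(626,-74,-.05)); print(r.x,r.fun.round(1))
im=cv2.imread("pics/w1.png")
k=4
def draw(im,P,col):
    q=(proj(ci,f2w(r.x,P))-[260,0]+.5)*k-.5; cv2.polylines(im,[q.astype(int)],False,col,1)
crop=cv2.resize(im[0:300,260:400],None,fx=k,fy=k,interpolation=cv2.INTER_CUBIC)
draw(crop,[(-170,-45,8),(95,-45,8),(95,51,8),(-170,51,8),(-170,-45,8)],(0,255,255))
draw(crop,[(-165,23,50),(58,23,50)],(0,255,0));draw(crop,[(-165,33,50),(58,33,50),(-165,33,50),(-165,23,50)],(0,255,0))
draw(crop,[(0,-30,40),(0,32,40),(64,32,40),(64,-30,40),(0,-30,40)],(255,0,255))
draw(crop,[(0,-22,32),(0,22,32)],(255,255,0))
cv2.imwrite("pics/w1a.png",crop[:600]); cv2.imwrite("pics/w1b.png",crop[600:])
```

```text
[ 6.23787901e+02 -7.55854561e+01 -7.95383618e-02] [-2.2 -1.7  1.   0.8 -0.7 -0.1  0.3 -0.3  3.5 -0.8 -0.3  1.5]
```

View pics/w1a.png

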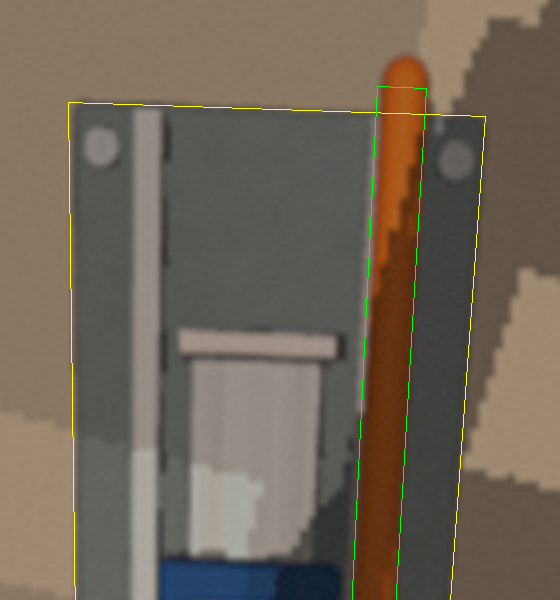

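View pics/w1b.png

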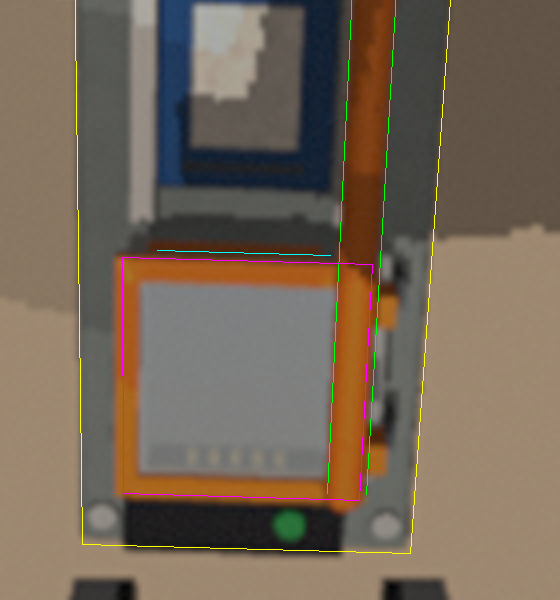

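Run:
```python
from h import *
ci=np.load("w1.npy",allow_pickle=True).item()
c=lambda x,y:(260+x/4,y/4)
L=[((-170,-45,8),c(74,103)),((-170,51,8),c(483,117)),((95,51,8),c(408,1150)),((95,-45,8),c(86,1142)),((-165,28,50),c(405,76)),((58,28,50),c(346,1092)),((0,-30,44),c(116,857)),((64,-30,44),c(116,1097))]
r=fit([(ci,P,px,1) for P,px in L],(626,-74,-.05)); p=r.x; print(p,r.fun.round(1))
for n,px,z in [("plate near top",c(258,329),32),("plate L",c(179,329),32),("plate R",c(337,337),32),("box front L",c(160,785),32),("box front R",c(335,792),32)]:
    w=ray_z(ci,px,z)-[p[0],p[1],0]; cc,s=np.cos(p[2]),np.sin(p[2]); print(n,(cc*w[0]+s*w[1]).round(1),(-s*w[0]+cc*w[1]).round(1))
```

```text
[ 6.23457324e+02 -7.55498940e+01 -8.29573805e-02] [-1.1 -1.1  0.9 -0.7  0.1  0.3 -1.5 -0.1 -0.3  2.1 -0.2  0.   1.   0.3
  0.9 -0. ]
plate near top -120.7 -0.1
plate L -120.1 -17.9
plate R -119.6 17.8
box front L -16.0 -21.1
box front R -15.6 22.6
```

```bash
cat >> h.py <<'E'
FX=(623.5,-75.5,-0.083)
def w2f(P):
    d=np.array(P)-[FX[0],FX[1],0]; c,s=np.cos(FX[2]),np.sin(FX[2]); return np.array([c*d[0]+s*d[1],-s*d[0]+c*d[1],d[2]])
E
python3 - <<'E'
from rig import ctrl
from h import *
s=ctrl.sense(); print(w2f(s["eef_pos"]))
print(go(s,f2w(FX,[-142,-12,23])[0],FX[2]))
E
```

```text
[ -4.4101454    8.83657066 231.84217561]
('now tool-frame mm', array([ -15.4, -138.4,  208.8]), 'after-turn mm', array([ -20.8, -137.6,  208.8]), 'norm', array([-0.0278, -0.1835,  0.2785]), 'turn norm', array([0.0006, 0.    , 0.0501]))
```

{"fn": "play_rows", "kwargs": {"steps": [[[0,0,0],[0,0,0.05]],[[-0.007,-0.046,0],[0,0,0]],[[-0.007,-0.046,0],[0,0,0]],[[-0.007,-0.046,0],[0,0,0]],[[-0.007,-0.046,0],[0,0,0]],[[0,0,0.04],[0,0,0]],[[0,0,0.04],[0,0,0]],[[0,0,0.04],[0,0,0]],[[0,0,0.04],[0,0,0]],[[0,0,0.03],[0,0,0]],[[0,0,0],[0,0,0]],[[0,0,0],[0,0,0]]]}}

```text
time_s: 4.85
eef_pos: [481.2, -76.4, 89.8]
ee_rot: [0.0, 0.736, 0.677, 0.0]
force: [-0.2, 0.7, 0.1]
grip_width: 0.329
```

Run:
```python
from rig import ctrl,cams
from h import *
import cv2
s=ctrl.sense();print(s["time_s"],w2f(s["eef_pos"]),s["force"],s["grip_width"]);print(go(s,f2w(FX,[-142,-12,23])[0],FX[2]))
ims=[cams.capture(n)[:,:,::-1] for n in("wrist","side","scene")]
cv2.imwrite("pics/a_w.png",ims[0])
a=cv2.resize(ims[1][190:320,220:420],(800,520),interpolation=cv2.INTER_CUBIC);cv2.imwrite("pics/a_s.png",a)
a=cv2.resize(ims[2][160:320,200:380],(675,600),interpolation=cv2.INTER_CUBIC);cv2.imwrite("pics/a_c.png",a)
```

```text
4.85 [-141.75469303  -12.71952237   89.7936201 ] [-0.19463367  0.67977688  0.1118026 ] 0.3293871009823763
('now tool-frame mm', array([ 0.7, -0.3, 66.8]), 'after-turn mm', array([ 0.7, -0.2, 66.8]), 'norm', array([ 0.001 , -0.0003,  0.0891]), 'turn norm', array([ 0.0012,  0.0004, -0.0007]))
```

View pics/a_w.png

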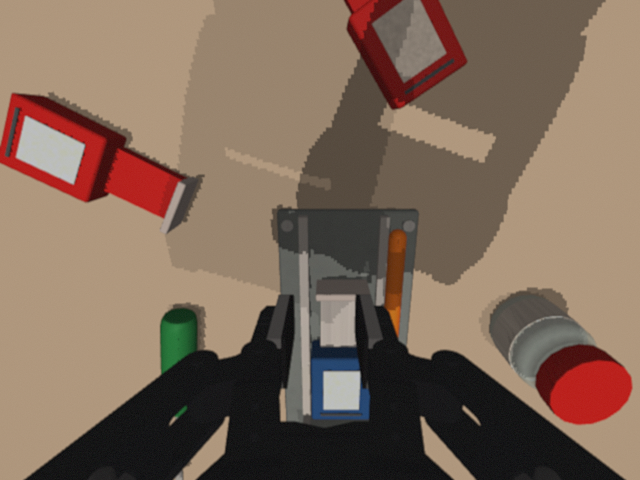

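View pics/a_s.png

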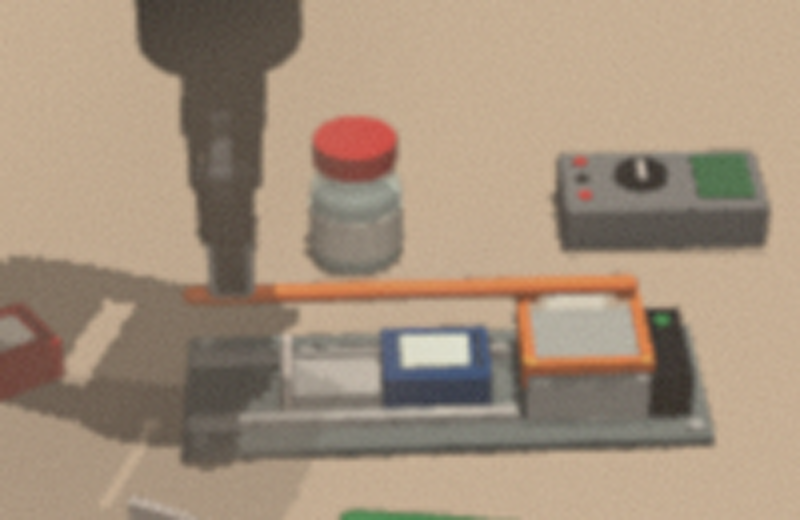

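View pics/a_c.png

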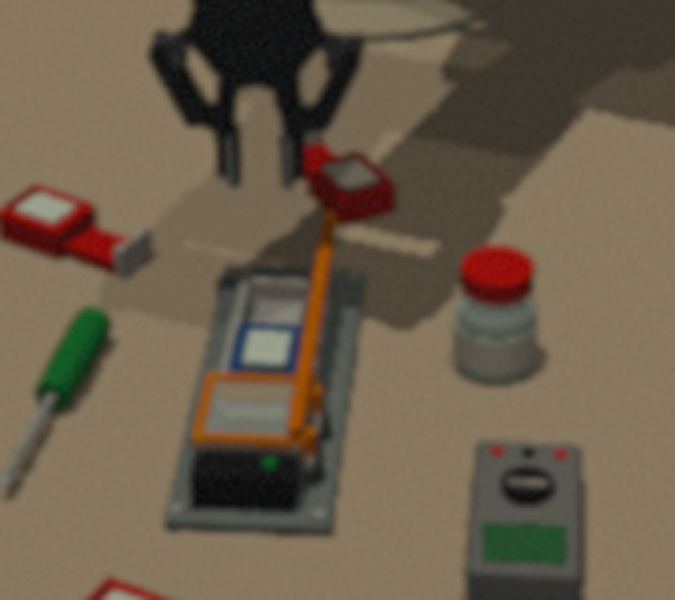

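The wrist, side and scene pictures show the open fingers hanging behind the push plate and to the right of the bar. The red look-alikes are clear of the hand, so I'll descend.

{"fn": "play_rows", "kwargs": {"steps": [[[0,0,0.03],[0,0,0]],[[0,0,0.03],[0,0,0]],[[0,0,0.02],[0,0,0]],[[0,0,0.009],[0,0,0]],[[0,0,0],[0,0,0]],[[0,0,0],[0,0,0]]]}}

```text
time_s: 5.6
eef_pos: [481.5, -76.9, 23.0]
ee_rot: [0.001, 0.736, 0.677, 0.0]
force: [0.1, -0.4, 0.0]
grip_width: 0.331
```

```bash
cat > look.py <<'E'
import sys
from rig import ctrl,cams
from h import *
import cv2
t=sys.argv[1]
s=ctrl.sense();f=s["force"];c,sn=np.cos(FX[2]),np.sin(FX[2])
print(s["time_s"],"fix pos",w2f(s["eef_pos"]).round(1),"F fix",(c*f[0]+sn*f[1]).round(1),(-sn*f[0]+c*f[1]).round(1),f[2].round(1),"w",s["grip_width"].round(3),go(s,s["eef_pos"],FX[2])[-1])
a=cams.capture("side")[:,:,::-1];b=cams.capture("scene")[:,:,::-1]
a=cv2.resize(a[190:320,240:420],(540,390),interpolation=cv2.INTER_CUBIC)
b=cv2.resize(b[175:305,230:315],(255,390),interpolation=cv2.INTER_CUBIC)
cv2.imwrite(f"pics/{t}.png",np.hstack([a,b]))
E
python3 look.py b1
```

```text
Traceback (most recent call last):
  File "look.py", line 7, in <module>
    print(s["time_s"],"fix pos",w2f(s["eef_pos"]).round(1),"F fix",(c*f[0]+sn*f[1]).round(1),(-sn*f[0]+c*f[1]).round(1),f[2].round(1),"w",s["grip_width"].round(3),go(s,s["eef_pos"],FX[2])[-1])
                                                                                                                                          ^^^^^^^^^^^^^^^^^^^^^
AttributeError: 'float' object has no attribute 'round'
```

{"fn": "play_rows", "kwargs": {"steps": [[[0.008,0,0],[0,0,0]],[[0.008,0,0],[0,0,0]],[[0.004,0,0],[0,0,0]],[[0,0,0],[0,0,0]]]}}

```text
time_s: 6.0
eef_pos: [483.0, -61.7, 22.9]
ee_rot: [0.001, 0.736, 0.677, 0.0]
force: [1.2, -3.0, 2.4]
grip_width: 0.332
```

```bash
sed -i 's/s\["grip_width"\].round(3)/round(s["grip_width"],3)/' look.py; python3 look.py b1
```

```text
6.0 fix pos [-141.2    2.1   22.9] F fix 1.4 -2.9 2.4 w 0.332 [ 0.0029  0.0013 -0.0007]
```

View pics/b1.png

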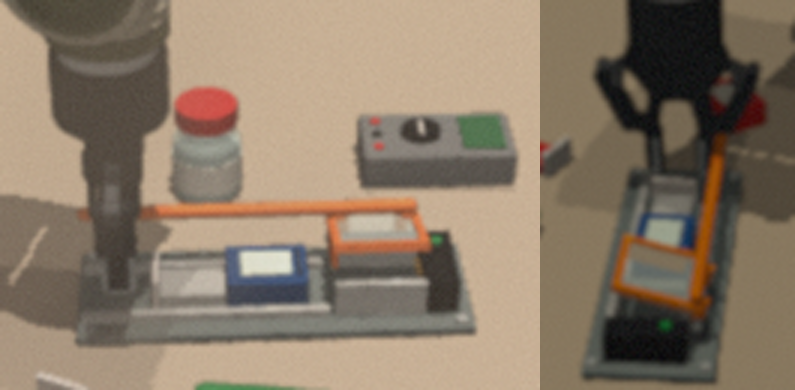

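The cover is lifting, tilted slightly on the bar with about 3 N sideways on the finger. The finger is on the right side of the bar, so I'll carry on to about 1.1 rad.

{"fn": "play_rows", "kwargs": {"steps": [[[0.007,0,0],[0,0,0]],[[0.007,0,0],[0,0,0]],[[0.007,0,0],[0,0,0]],[[0.006,0,0],[0,0,0]],[[0,0,0],[0,0,0]],[[0,0,0],[0,0,0]],[[0,0,0],[0,0,0]]]}}

```text
time_s: 6.8
eef_pos: [483.5, -42.1, 21.6]
ee_rot: [-0.0, 0.736, 0.677, -0.001]
force: [0.2, -7.2, -4.7]
grip_width: 0.328
```

```bash
python3 look.py b2
```

```text
6.8 fix pos [-142.2   21.7   21.6] F fix 0.8 -7.2 -4.7 w 0.328 [-0.0012  0.0011 -0.0013]
```

View pics/b2.png

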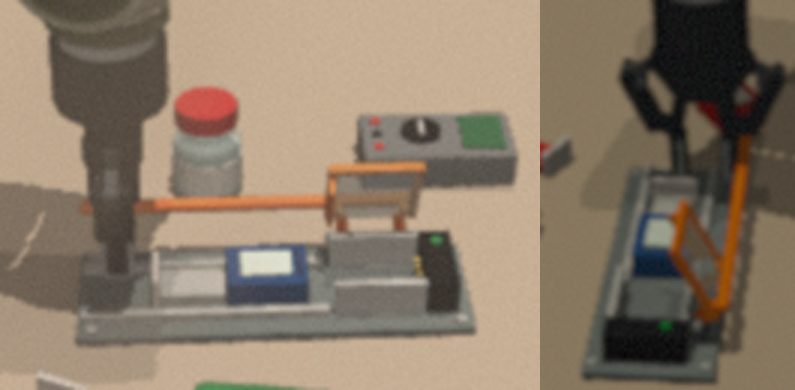

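The cover is up at about 1.0 rad, seen upright in both pictures. The other finger is in line with the push plate, so I'll push along +x.

{"fn": "play_rows", "kwargs": {"steps": [[[0.001,0.006,0],[0,0,0]],[[0,0.006,0],[0,0,0]],[[0,0.006,0],[0,0,0]],[[0,0.006,0],[0,0,0]],[[0,0.006,0],[0,0,0]],[[0,0.006,0],[0,0,0]],[[0,0.006,0],[0,0,0]],[[0,0.006,0],[0,0,0]]]}}

```text
time_s: 7.7
eef_pos: [518.3, -43.7, 21.4]
ee_rot: [-0.002, 0.736, 0.677, -0.001]
force: [-5.9, -3.9, 2.1]
grip_width: 0.329
```

```bash
python3 look.py b3
```

```text
7.7 fix pos [-107.5   23.    21.4] F fix -5.5 -4.4 2.1 w 0.329 [-0.006  -0.0003 -0.001 ]
```

View pics/b3.png

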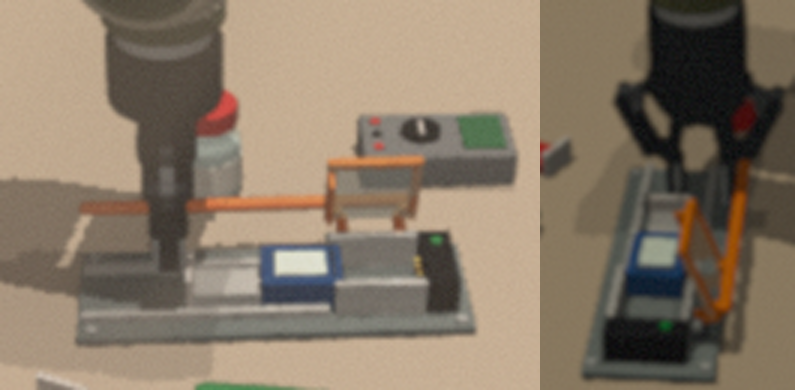

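The module moves straight and its nose is at the lip line, with the cover at about 1.1 rad. I'll continue.

{"fn": "play_rows", "kwargs": {"steps": [[[0,0.006,0],[0,0,0]],[[0,0.006,0],[0,0,0]],[[0,0.006,0],[0,0,0]],[[0,0.006,0],[0,0,0]],[[0,0.006,0],[0,0,0]],[[0,0.006,0],[0,0,0]],[[0,0.006,0],[0,0,0]],[[0,0.006,0],[0,0,0]],[[0,0.006,0],[0,0,0]]]}}

```text
time_s: 8.7
eef_pos: [558.9, -47.2, 21.4]
ee_rot: [-0.002, 0.736, 0.677, -0.001]
force: [-6.2, -3.5, 1.1]
grip_width: 0.33
```

```bash
python3 look.py b4
```

```text
8.7 fix pos [-66.7  22.9  21.4] F fix -5.8 -4.0 1.1 w 0.33 [-0.0052 -0.0001 -0.0013]
```

View pics/b4.png

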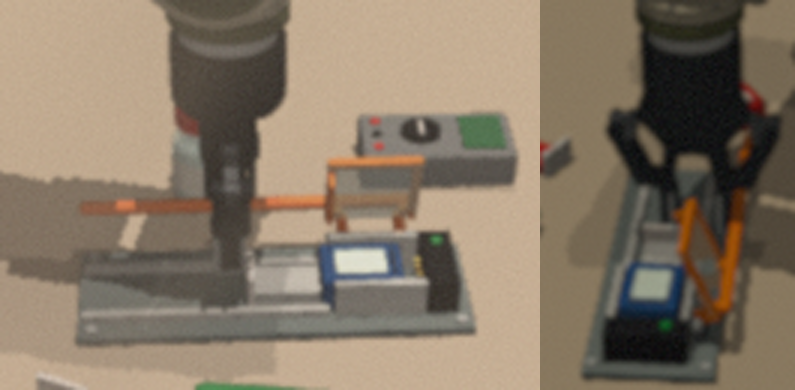

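{"fn": "play_rows", "kwargs": {"steps": [[[0,0.004,0],[0,0,0]],[[0,0.004,0],[0,0,0]],[[0,0.003,0],[0,0,0]],[[0,0,0],[0,0,0]]]}}

```text
time_s: 9.2
eef_pos: [567.5, -48.0, 21.5]
ee_rot: [-0.001, 0.736, 0.677, -0.001]
force: [-3.2, -4.0, 0.2]
grip_width: 0.329
```

{"fn": "play_rows", "kwargs": {"steps": [[[0,0.002,0],[0,0,0]],[[0,0.002,0],[0,0,0]],[[0,0,0],[0,0,0]]]}}

```text
time_s: 9.5
eef_pos: [570.3, -48.2, 21.5]
ee_rot: [-0.001, 0.736, 0.677, -0.001]
force: [-4.6, -4.9, 0.3]
grip_width: 0.326
```

```bash
python3 look.py b5
```

```text
9.5 fix pos [-55.3  22.8  21.5] F fix -4.1 -5.3 0.3 w 0.326 [-0.0039 -0.     -0.0013]
```

View pics/b5.png

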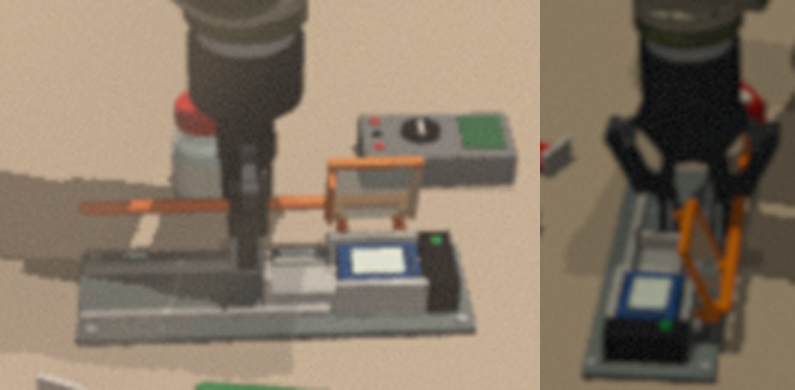

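The blue box almost touches the black block. The resistance is still only sliding friction, so I'll continue in small steps until the force rises.

{"fn": "play_rows", "kwargs": {"steps": [[[0,0.002,0],[0,0,0]],[[0,0,0],[0,0,0]]]}}

```text
time_s: 9.8
eef_pos: [571.7, -48.3, 21.5]
ee_rot: [-0.001, 0.736, 0.677, -0.001]
force: [-5.1, -2.8, 0.7]
grip_width: 0.33
```

{"fn": "play_rows", "kwargs": {"steps": [[[0,0.002,0],[0,0,0]],[[0,0,0],[0,0,0]]]}}

```text
time_s: 10.0
eef_pos: [572.7, -48.4, 21.5]
ee_rot: [-0.002, 0.736, 0.677, -0.002]
force: [-8.1, -3.3, 3.4]
grip_width: 0.331
```

{"fn": "play_rows", "kwargs": {"steps": [[[0,0.002,0],[0,0,0]],[[0,0,0],[0,0,0]]]}}

```text
time_s: 10.2
eef_pos: [572.8, -48.3, 21.4]
ee_rot: [-0.003, 0.736, 0.677, -0.003]
force: [-15.1, -4.2, 7.3]
grip_width: 0.33
```

```bash
python3 look.py b6
python3 - <<'E'
from rig import cams
from h import *
import cv2
im=cv2.imread("pics/b6.png")
s=cams.camera_info("side")
full=cams.capture("side")[:,:,::-1]
k=10; x0,y0=335,255
crop=cv2.resize(full[y0:y0+50,x0:x0+70],None,fx=k,fy=k,interpolation=cv2.INTER_CUBIC)
cv2.imwrite("pics/b6z.png",crop)
E
```

```text
10.2 fix pos [-52.7  22.9  21.4] F fix -14.7 -5.5 7.3 w 0.33 [-0.0108 -0.0005 -0.0015]
```

View pics/b6z.png

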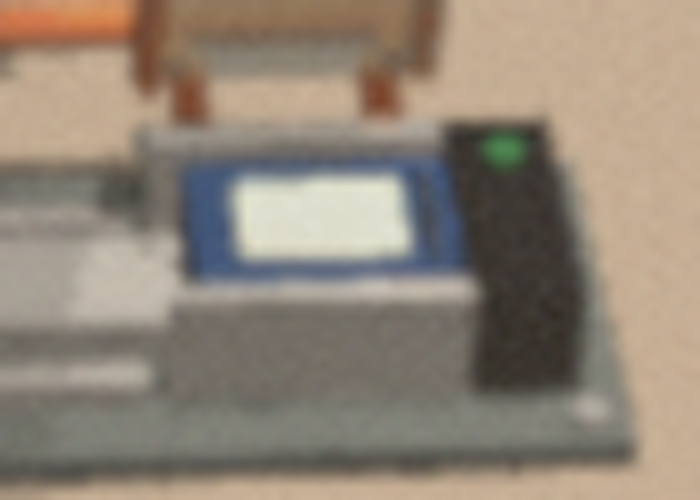

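In the zoom the blue box meets the black block with no gap at (460,210). The arm stalled at fixture x −52.7 (expected −53 at home) while the force rose to 15 N, so the module is home. I'll back off the plate, then let the cover down gently.

{"fn": "play_rows", "kwargs": {"steps": [[[0,-0.004,0],[0,0,0]],[[0,-0.005,0],[0,0,0]],[[0,-0.005,0],[0,0,0]],[[-0.006,0,0],[0,0,0]],[[-0.006,0,0],[0,0,0]],[[-0.006,0,0],[0,0,0]],[[-0.006,0,0],[0,0,0]],[[-0.006,0,0],[0,0,0]],[[-0.006,0,0],[0,0,0]],[[-0.006,0,0],[0,0,0]],[[-0.005,0,0],[0,0,0]],[[0,0,0],[0,0,0]]]}}

```text
time_s: 11.55
eef_pos: [562.4, -83.2, 22.1]
ee_rot: [-0.0, 0.736, 0.677, 0.0]
force: [0.3, 0.5, -0.5]
grip_width: 0.329
```

```bash
python3 look.py b7
```

```text
11.55 fix pos [-60.2 -12.8  22.1] F fix 0.3 0.5 -0.5 w 0.329 [ 0.0001 -0.0001 -0.0023]
```

View pics/b7.png

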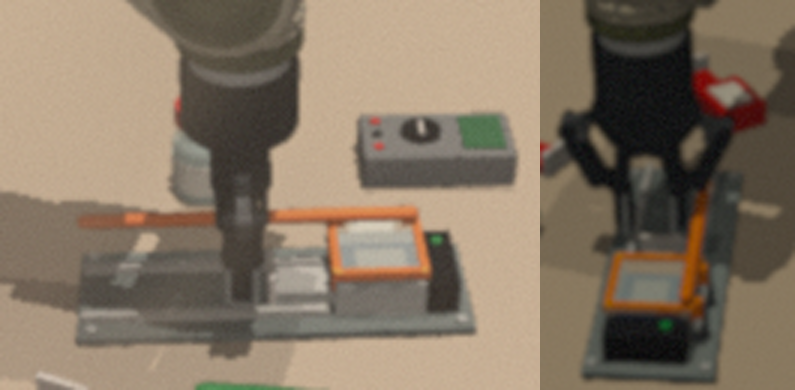

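The cover is shut flat and the fingers touch nothing (force about 0). Now I'll take the hand straight up.

{"fn": "play_rows", "kwargs": {"steps": [[[0,0,-0.02],[0,0,0]],[[0,0,-0.04],[0,0,0]],[[0,0,-0.05],[0,0,0]],[[0,0,-0.05],[0,0,0]],[[0,-0.02,-0.05],[0,0,0]],[[0,-0.04,-0.05],[0,0,0]],[[0,-0.04,0],[0,0,0]],[[0,0,0],[0,0,0]],[[0,0,0],[0,0,0]],[[0,0,0],[0,0,0]]]}}

```text
time_s: 12.65
eef_pos: [488.3, -76.5, 216.7]
ee_rot: [-0.0, 0.736, 0.677, -0.0]
force: [-0.6, -0.1, -0.1]
grip_width: 0.327
```

```bash
python3 look.py b8
python3 - <<'E'
from rig import cams
import cv2
full=cams.capture("side")[:,:,::-1]
cv2.imwrite("pics/b8z.png",cv2.resize(full[240:320,260:410],None,fx=5,fy=5,interpolation=cv2.INTER_CUBIC))
E
```

```text
12.65 fix pos [-134.7  -12.3  216.7] F fix -0.6 -0.2 -0.1 w 0.327 [-0.0003 -0.0002 -0.0014]
```

View pics/b8.png

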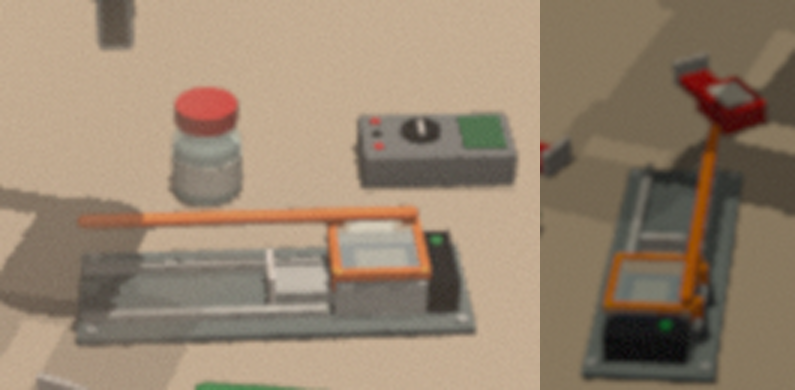

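View pics/b8z.png

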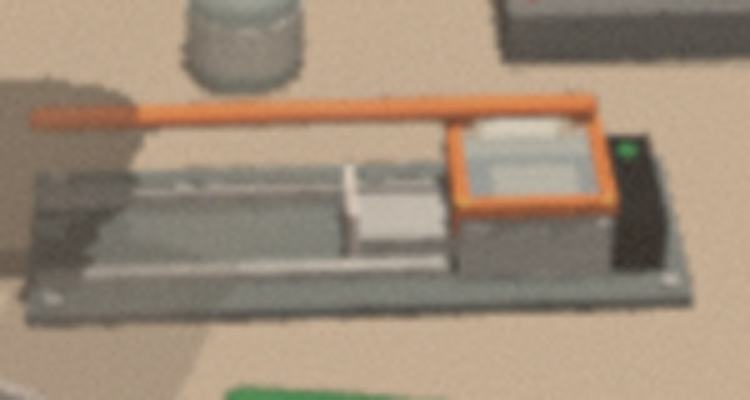

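The cover is shut flat, the lip is down, the push plate stays outside, and the bystanders are where they were. Handing the job in.

Run:
```python
from rig import ctrl
print(ctrl.finish_job())
```

```text
the job is handed in; nothing more can be done
None
```

The blue module is loaded and home against the contact block, and the cover is shut behind it. I handed the job in after about 13 s; it reports no verdict.

- **What I did:** I swung the cover up to about 1.1 rad with the outer side of the left fingertip on the lift bar. While it stayed up, the right fingertip pushed the module in by its push plate. I then backed off the plate, lowered the cover and took the hand straight up.
- **Module home:** The arm stalled at fixture x −52.7 mm (expected about −53 mm) while the push force rose to 15 N. A close crop showed no gap at the black block.
- **Final pictures:** The cover lies flat, the push plate stays outside it, and the jar and meter look unmoved. The screwdriver shows only at the crop's edge. The force on the hand is about 0 N.
- **Disagreements:** The first fixture pose, from the networks' points alone, was off by a few mm and about 0.02 rad in yaw. I replaced it with a fit to the plate corners, cover and bar in the wrist picture, which left residuals up to 2 px. I judged the cover angles from the pictures and the bar geometry, because no reading of them was available.

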